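# Find the footstool caster with the worn bearing

### The arm

A 6-joint arm with a two-finger parallel gripper is mounted at the origin on the work surface. World frame = base frame: x ahead of the robot, y to its left, z up, the work surface at z = 0. Lengths are in mm, angles in rad, forces in N, time in s.
With the tool pointing down it reaches from about 300 to 825 mm from the base axis. Payload 5.4 kg.
Tool frame: the origin (TCP) lies midway between the tips of the shut fingers; the grasp point (between the pads) lies 19 mm behind it; z points along the fingers, y is the line along which they close (so a half turn about z gives the same grasp; the last joint's range is limited). The gripper opens to 92 mm and grips with 3 to 60 N. Pads are 20 mm wide; open, the fingers measure 128 mm over their backs; the gripper's body (75 mm by 189 mm) begins 69 mm behind the grasp point.
Start: joints at [-1.323, 0.158, 1.597, -0, 1.386, -0.21], TCP at [254.111, -515.784, 214.601] pointing down, gripper open.
Joint ranges: [-2.91, 2.91], [-0.94, 2.29], [0.18, 2.7], [-1.29, 4.43], [0.17, 2.64], [-3, 3]. Speed limits (rad/s): [2.57, 2.57, 3.14, 3.14, 3.14, 3.14].

### API

Orientations are given as a unit quaternion [x, y, z, w].
In Python, from rig import observe, optics, order, finder gives the robot as it stands. The module is installed in compiled form; this text tells all that it offers.
- The arm moves only by the tool jog_arm, never from a script. Its argument "targets" is one flat list of numbers, 7 for each row, row after row: the shift along the tool's x, y, z in cm, then the turn, a rotation vector about the tool's x, y, z in degrees, then the gripper command: -1 is shut, 1 is fully open, values between are in proportion. In form: [tx, ty, tz, rx, ry, rz, gripper, tx, ty, tz, rx, ry, rz, gripper, ...]. A call has 1 to 12 rows; each row shifts and turns the commanded pose from where the row before left it, along the tool's axes as they then stand; what a row does not reach is not made up. A row lasts 1/10 s, in which the tool goes at most 50 mm and 8.59 degrees, less where a joint would pass 70% of its speed; a pose out of reach is approached as far as the arm can. A call is refused whole if a number of a shift passes 5 or a number of a turn 8.59, either way. A call with a gripper value outside its range is refused whole. The fingers move at their own pace and stop on an object; "force" is the grip in N (left out, the last holds). Time passes only in rows, so rows that do not move let the fingers close. It gives the time, the measured TCP pose, the force, the opening and the grip force at its end, in the units of the state.
- observe(): the state, without advancing time (a new reading comes with each control period).
- optics.read_camera(name): name is "side" or "top"; returns the picture (420x560x3 uint8, red, green, blue); there is no depth.
- optics.camera_info(name): a dict with "fx", "fy", "cx", "cy" (pixels), "R" (3x3) and "t" (3): a world point X has camera coordinates R X + t. Camera axes: x right, y down, z forward; pixel columns grow to the right and rows downward; lengths in mm; the calibration is good to about 2 mm. A picture is of the moment at which its call begins. camera_info takes no time and is no camera call.
- order.sign_off(): hands the job in; it is judged then, once.
Trained networks look in the newest picture that a camera, given by its name, has taken for a name from the list of things; names that differ only in an ending like _2 or _b are one class to them, and where a whole thing is asked for, a point or a joint stands for the part that bears it (a point fixed in the world has none). Each returns a list of dicts, best first, with "score" (0 to 1); they miss things now and then, are a little off and sometimes report something else, mostly with a low value. They report only what shows in the picture. A call takes as long as a camera call. They do not tell look-alikes from the thing itself.
- finder.find_in(label, camera): "bbox" ([left, top, width, height] as shares, 0 to 1, of the picture: columns of its width, rows of its height, round what is visible of it).
The state is a dict: "time_s": time; "qpos": joint angles; "dq": joint speeds; "effort": joint torques, N m; "position": TCP position; "tool_rot": TCP orientation; "force": force on the tool from outside, world axes, zero at the start; "wrist_torque": the same for the moment, N m; "width": opening from 0.0 (shut) to 1.0 (fully open); "gripper_force": force on a finger pad.
Only numpy, scipy, OpenCV 4.12 (cv2) and the standard library are available. Lean on these libraries where they do the work, as an engineer would, in place of code of your own. Each camera call takes 0.05 s, during which the arm holds its last target. There are 200 camera calls.

### The job

One of the three casters on the upturned footstool has a worn bearing: gently rock the wheels side to side on their axles to feel which one has play, taking the loose wheel fully over one way and the other twice, and leave it leaning over at one end of its play to mark it. Then lay the spare wheel flat and gently on the stool's board, close beside that caster, ready for the swap, and leave everything else where it is.

Things in the scene. Friction and masses are not known exactly. Their poses are not given: they have to be found in the camera images.
- stool: Round footstool lying upside down, fixed on the coffee table: grey cushion below, plywood board (320 mm across, 18 mm thick) on top. Origin: centre of its underside, on the table; z up. The board's flat upper face is 80 mm above the origin. Three casters stand on it, wheels up, 110 mm from its centre, 120 degrees apart; the middle of the board is free.
- caster_a: One of three like casters, swivel locked. Origin: centre of the underside of its 52 x 44 x 4 mm plate, on the board; z up, y along the axle, x the way it rolls. Steel fork 41 mm wide (49 over the axle nuts) along y, prongs up to 61 mm above the origin; rubber wheel 60 mm across, 22 mm wide, axle 52 mm and wheel top 82 mm above the origin. Which caster is worn is not told and does not show.
- top_a (a point): Middle of the top of this caster's wheel, 82 mm above the caster's origin; does not turn with the wheel's spin. Pushed along the caster's y here, the wheel tilts about its hub: a sound one gives stiffly (13 N per mm) and springs back; the worn one goes almost freely (under 1 N) about 4 mm to either side of upright, then meets its stop, and stays where left. Over 20 N on a caster is too much.
- caster_b: One of three like casters, swivel locked. Origin: centre of the underside of its 52 x 44 x 4 mm plate, on the board; z up, y along the axle, x the way it rolls. Steel fork 41 mm wide (49 over the axle nuts) along y, prongs up to 61 mm above the origin; rubber wheel 60 mm across, 22 mm wide, axle 52 mm and wheel top 82 mm above the origin. Which caster is worn is not told and does not show.
- top_b (a point): Middle of the top of this caster's wheel, 82 mm above the caster's origin; does not turn with the wheel's spin. Pushed along the caster's y here, the wheel tilts about its hub: a sound one gives stiffly (13 N per mm) and springs back; the worn one goes almost freely (under 1 N) about 4 mm to either side of upright, then meets its stop, and stays where left. Over 20 N on a caster is too much.
- caster_c: One of three like casters, swivel locked. Origin: centre of the underside of its 52 x 44 x 4 mm plate, on the board; z up, y along the axle, x the way it rolls. Steel fork 41 mm wide (49 over the axle nuts) along y, prongs up to 61 mm above the origin; rubber wheel 60 mm across, 22 mm wide, axle 52 mm and wheel top 82 mm above the origin. Which caster is worn is not told and does not show.
- top_c (a point): Middle of the top of this caster's wheel, 82 mm above the caster's origin; does not turn with the wheel's spin. Pushed along the caster's y here, the wheel tilts about its hub: a sound one gives stiffly (13 N per mm) and springs back; the worn one goes almost freely (under 1 N) about 4 mm to either side of upright, then meets its stop, and stays where left. Over 20 N on a caster is too much.
- spare: Spare wheel, the same as the casters' wheels (black rubber tyre, grey hub, 60 mm across, 22 mm thick, 60 to 110 g), lying loose and flat on the table left of the stool. Origin: centre of its underside; z up through its hub.
- mug: Bystander. White mug, 80 mm across, 90 mm tall, right of the stool. Origin: centre of its underside.
- remote: Bystander. Black remote control, 170 x 45 x 18 mm. Origin: centre of its underside; x along its length.
- screwdriver: Bystander. Screwdriver, 180 mm, lying near the robot on the left. Origin at the underside of its middle; x along it.
- tin: Bystander. Plain round metal tin, 60 mm across, 35 mm tall, closed, no rubber, beyond the spare wheel. Origin: centre of its underside.
- spanner: Bystander. Steel spanner, 150 mm, lying near the robot on the right. Origin at the underside of its middle; x along it.
- coaster: Bystander. Cork coaster, 90 mm across, 8 mm thick. Origin: centre of its underside.
- bolt: Bystander. Loose steel bolt standing upright at the rim of the stool's board, 140 mm from its centre, between two casters; 35 mm tall. Origin: centre of its underside.
There are look-alikes about, which are no part of the job. Leave any turquoise look-alike of the spare alone.

How it is judged (in metres and radians):
On the way, in this order (a step that is already met when the one before it is completed fails the run):
1. the loose wheel is rocked over to one side (((y of top_a in the frame of caster_a above 0.0028 m and contact force between the fingers and caster_a above 0.2 N) or (y of top_b in the frame of caster_b above 0.0028 m and contact force between the fingers and caster_b above 0.2 N) or (y of top_c in the frame of caster_c above 0.0028 m and contact force between the fingers and caster_c above 0.2 N))), for 0.05 s.
2. it is rocked over to the other side (((y of top_a in the frame of caster_a below -0.0028 m and contact force between the fingers and caster_a above 0.2 N) or (y of top_b in the frame of caster_b below -0.0028 m and contact force between the fingers and caster_b above 0.2 N) or (y of top_c in the frame of caster_c below -0.0028 m and contact force between the fingers and caster_c above 0.2 N))), for 0.05 s.
3. and back again (((y of top_a in the frame of caster_a above 0.0028 m and contact force between the fingers and caster_a above 0.2 N) or (y of top_b in the frame of caster_b above 0.0028 m and contact force between the fingers and caster_b above 0.2 N) or (y of top_c in the frame of caster_c above 0.0028 m and contact force between the fingers and caster_c above 0.2 N))), for 0.05 s.
At the end, for the whole second after the job is handed in: The spare wheel lies flat (within 0.12 rad) and at rest on the stool's board, its centre within 90 mm of the worn caster's, and the worn caster's wheel is left leaning, its top more than 2.8 mm to one side (((horizontal distance between spare and caster_a below 0.09 m and (y of top_a in the frame of caster_a above 0.0028 m or y of top_a in the frame of caster_a below -0.0028 m)) or (horizontal distance between spare and caster_b below 0.09 m and (y of top_b in the frame of caster_b above 0.0028 m or y of top_b in the frame of caster_b below -0.0028 m)) or (horizontal distance between spare and caster_c below 0.09 m and (y of top_c in the frame of caster_c above 0.0028 m or y of top_c in the frame of caster_c below -0.0028 m))) and z of spare in the frame of stool between 0.076 and 0.084 m and angle between spare's own z axis and vertical below 0.12 rad and linear speed of spare below 0.02 m/s); the robot touches nothing.
It fails at once if a caster is pushed or squeezed with more than 20 N (contact force between the fingers and caster_a above 20 N or contact force between the fingers and caster_b above 20 N or contact force between the fingers and caster_c above 20 N).
It fails at once if the spare wheel is dropped or pressed on the stool with more than 30 N (contact force between spare and stool above 30 N or contact force between spare and caster_a above 30 N or contact force between spare and caster_b above 30 N or contact force between spare and caster_c above 30 N).
It fails at once if a bystander is moved by more than 20 mm (distance of any of mug, remote, screwdriver, tin, spanner, coaster, bolt from where it was at the start of the episode above 0.02 m).
It also fails if it takes over 72 s, if anything falls off the work surface, if the arm or the gripper's body presses on something with over 40 N, if the wrist force passes 120 N, or if a joint passes its speed limit or range.

## Working session

There is one attempt and no reset: what is moved stays moved. The work goes in short steps, Python scripts to look and compute and a tool call to move; the robot and the scene stay as the last step left them, time stands still between calls to the robot, and variables do not carry over. Pictures are saved under pics/ and viewed, at most 10 in all, crops included, and the job is handed in when it is done.

Besides the shell and the picture viewer there is one more tool, called after "Call:" in YAML: its name, and indented under it one key for each argument. jog_arm: Moves the arm, as the interface text tells. Its arguments: {"type":"object","properties":{"targets":{"type":"array"},"force":{"type":"number"}},"required":["targets"]}

```bash
mkdir -p pics; python3 - <<'E'
from rig import observe, optics, finder
import cv2, numpy as np
for c in ("side","top"):
    im=optics.read_camera(c); cv2.imwrite(f"pics/{c}0.png",im[:,:,::-1])
    i=optics.camera_info(c); print(c,i["fx"],i["fy"],i["cx"],i["cy"],np.round(i["R"],4).tolist(),np.round(i["t"],1).tolist())
    for l in ("stool","caster_a","spare","bolt","tin","mug"):
        for d in finder.find_in(l,c)[:4]:
            b=np.array(d["bbox"])*[560,420,560,420]; print(c,l,round(d["score"],2),np.round(b,0).tolist())
print(observe())
E
```

```text
side 541.1286003577761 541.1286003577761 281.69934311939323 211.87876621093653 [[-0.9399, -0.3413, 0.0092], [-0.2735, 0.7363, -0.6189], [0.2044, -0.5842, -0.7854]] [483.8, 188.3, 1574.2]
side stool 0.64 [236.0, 151.0, 105.0, 88.0]
side stool 0.16 [311.0, 155.0, 20.0, 30.0]
side caster_a 0.81 [269.0, 192.0, 20.0, 29.0]
side caster_a 0.62 [254.0, 145.0, 17.0, 29.0]
side spare 0.88 [225.0, 298.0, 21.0, 19.0]
side spare 0.8 [234.0, 262.0, 22.0, 21.0]
side spare 0.76 [264.0, 314.0, 22.0, 20.0]
side bolt 0.38 [241.0, 188.0, 4.0, 9.0]
side tin 0.86 [166.0, 329.0, 25.0, 22.0]
side tin 0.44 [237.0, 151.0, 104.0, 88.0]
side mug 0.8 [339.0, 122.0, 30.0, 35.0]
top 497.9329176070749 497.9329176070749 269.559154053293 207.56149244088655 [[0.0107, -0.9998, 0.0193], [-0.9965, -0.0122, -0.083], [0.0832, -0.0183, -0.9964]] [-1.1, 483.0, 1461.8]
top stool 0.65 [249.0, 135.0, 110.0, 111.0]
top stool 0.28 [327.0, 208.0, 11.0, 21.0]
top stool 0.28 [262.0, 181.0, 12.0, 20.0]
top caster_a 0.93 [313.0, 140.0, 19.0, 29.0]
top caster_a 0.56 [318.0, 210.0, 24.0, 19.0]
top caster_a 0.55 [261.0, 181.0, 13.0, 22.0
[... 270 characters left out ...]
s': array([-1.32311296e+00,  1.58366420e-01,  1.59700088e+00, -2.62790206e-05,
        1.38620552e+00, -2.10091460e-01]), 'dq': array([ 1.04748811e-03, -1.87364044e-04,  5.14371085e-05, -7.21956148e-04,
       -5.90684816e-04,  1.34535457e-03]), 'effort': array([-7.52754659e-04, -3.85483146e+01, -3.22299814e+01,  7.01688230e-02,
        3.07249906e-02,  9.87955701e-06]), 'position': array([ 254.09644288, -515.79039989,  214.61958792]), 'tool_rot': array([ 9.73918890e-01,  2.26896442e-01, -1.27276676e-05,  1.01566930e-05]), 'force': array([-0.60505649, -0.72947114,  0.20855812]), 'wrist_torque': array([ 0.03233739, -0.00380233, -0.03243978]), 'gripper_force': 0.0, 'width': 0.9986282332678443}
```

```bash
python3 - <<'E'
import cv2
a=cv2.imread("pics/top0.png")[110:275,90:440]; b=cv2.imread("pics/side0.png")[130:360,150:390]
cv2.imwrite("pics/t1.png",cv2.resize(a,None,fx=2.28,fy=2.28,interpolation=3)[:600,:800]); 
a=cv2.imread("pics/top0.png")[130:250,240:370]
cv2.imwrite("pics/t2.png",cv2.resize(a,None,fx=5,fy=5,interpolation=2))
cv2.imwrite("pics/s1.png",cv2.resize(b,None,fx=2.6,fy=2.6,interpolation=3))
E
```

```text
(no output)
```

View pics/t1.png

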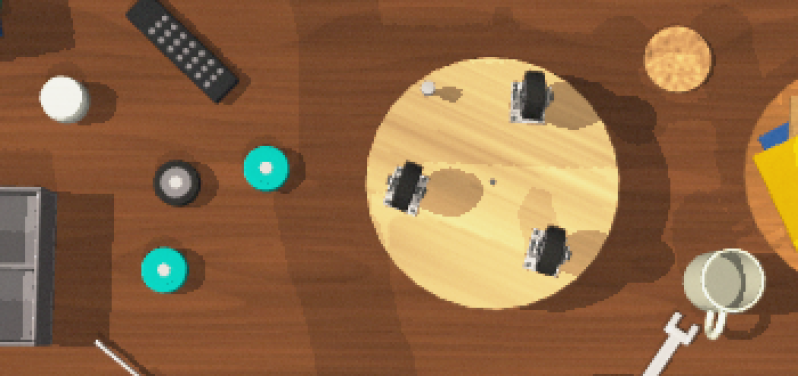

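View pics/t2.png

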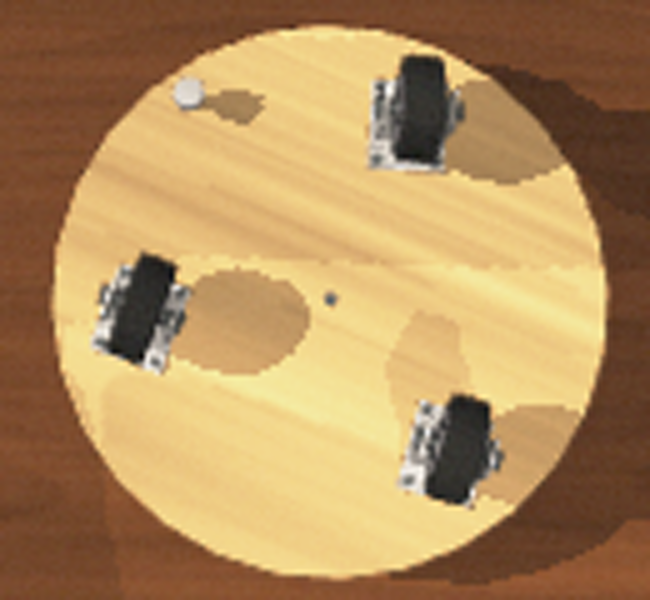

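View pics/s1.png

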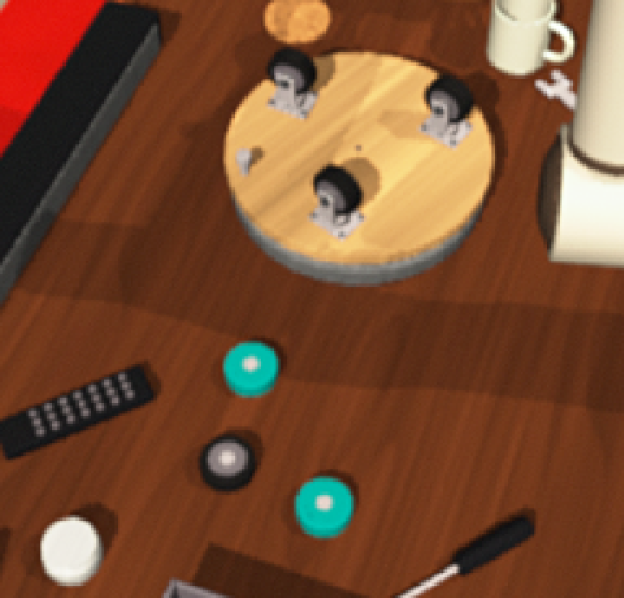

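The black spare is at about (168,190) in the top picture, with turquoise look-alikes at (207,184) and (162,228). The casters stand at about (324,152), (268,192) and (331,220), the bolt at (278,148) and the board centre at (306,190).

```bash
cat > h.py <<'E'
import numpy as np, cv2
from rig import observe, optics
def back(c,u,v,z):
    i=optics.camera_info(c); R=np.array(i["R"]); t=np.array(i["t"])
    d=R.T@np.array([(u-i["cx"])/i["fx"],(v-i["cy"])/i["fy"],1]); o=-R.T@t
    return (o+d*(z-o[2])/d[2])
def proj(c,X):
    i=optics.camera_info(c); p=np.array(i["R"])@np.array(X,float)+np.array(i["t"])
    return np.array([i["fx"]*p[0]/p[2]+i["cx"],i["fy"]*p[1]/p[2]+i["cy"]])
E
python3 - <<'E'
from h import *
im=cv2.imread("pics/top0.png")
# board
hsv=cv2.cvtColor(im,cv2.COLOR_BGR2HSV)
m=((im[:,:,2]>140)&(im[:,:,1]>105)).astype(np.uint8); m[:, :240]=0; m[:,365:]=0; m[:130]=0; m[255:]=0
cs=max(cv2.findContours(m,0,1)[0],key=cv2.contourArea)
print("stool ellipse",cv2.fitEllipse(cv2.convexHull(cs)), )
(u,v),_,_=cv2.fitEllipse(cv2.convexHull(cs)); S=back("top",u,v,80); print("stool",S.round(1), "dot",back("top",306.2,189.6,80).round(1))
print("dot side",back("side",150+358/2.6,130+147/2.6,80).round(1))
d=(im.max(2)<75).astype(np.uint8)
yy,xx=np.mgrid[:420,:560]; d[(xx-u)**2+(yy-v)**2>50**2]=0
n,l,st,ce=cv2.connectedComponentsWithStats(d)
for k in range(1,n):
    if st[k,4]<60: continue
    pts=np.argwhere(l==k)[:,::-1].astype(np.float32)
    w=np.array([back("top",*p,140)[:2] for p in pts]).astype(np.float32)
    r=cv2.minAreaRect(w); mu=w.mean(0); ev,V=np.linalg.eigh(np.cov((w-mu).T)); a=V[:,1]
    print(st[k].tolist(),"mean",mu.round(1),"rect",np.round(r[0],1),np.round(r[1],1),"yaw",np.degrees(np.arctan2(a[1],a[0])).round(1),"r",np.hypot(*(mu-S[:2])).round(1),"az",np.degrees(np.arctan2(*(mu-S[:2])[::-1])).round(1))
# spare
d=(im.max(2)<70).astype(np.uint8); 
g=np.hypot(xx-168,yy-190)<13
print("spare hub top",back("top",90+176/2.28,110+182/2.28,22).round(1), back("side",150+227/2.6,130+460/2.6,22).round(1))
print("bolt",back("top",240+188/5,130+95/5,115).round(1))
for n,p in(("tq1",(266,168)),("tq2",(164,270)),("tin",(62,98))): print(n,back("top",90+p[0]/2.28,110+p[1]/2.28,22).round(1))
print(observe()["tool_rot"])
E
```

```text
stool ellipse ((305.42816162109375, 189.94688415527344), (110.19784545898438, 111.35054779052734), 118.02901458740234)
stool [529.9 -96.8  80. ] dot [530.9 -99.   80. ]
dot side [531.3 -97.8  80. ]
[319, 143, 11, 20, 158] mean [ 626.5 -142.3] rect [ 627.5 -142.5] [27.3 52.2] yaw 176.1 r 106.8 az -25.2
[262, 181, 13, 21, 163] mean [518.1  11.2] rect [517.    9.9] [25.7 56.1] yaw 160.4 r 108.6 az 96.2
[325, 209, 13, 22, 185] mean [ 441.8 -163.7] rect [ 441.4 -163.9] [30.9 56.7] yaw 163.5 r 110.7 az -142.8
spare hub top [531.9 309.   22. ] [530.5 313.4  22. ]
bolt [640.6 -14.7 115. ]
tq1 [551.8 192.5  22. ]
tq2 [417.2 321.3  22. ]
tin [640.5 460.6  22. ]
[ 9.73918890e-01  2.26896442e-01 -1.27276676e-05  1.01566930e-05]
```

Call:
jog_arm:
  targets: [0,0,0,0,0,8.54,1,0,0,0,0,0,8.54,1,0,0,0,0,0,8.54,1,0,0,0,0,0,8.54,1,0,0,0,0,0,8.54,1,0.8,-3.9,0,0,0,0,1,0.8,-3.9,0,0,0,0,1,0.8,-3.9,0,0,0,0,1,0.8,-3.9,0,0,0,0,1,0.8,-3.9,0,0,0,0,1,0.8,-3.9,0,0,0,0,1,0.8,-3.9,0,0,0,0,1]
  force: 3

```text
time_s: 1.9
position: [385.8, -268.4, 214.8]
tool_rot: [0.99, -0.143, 0.0, 0.0]
force: [1.2, -0.6, 0.1]
width: 0.997
gripper_force: 0.0
```

Call:
jog_arm:
  targets: [0.8,-3.9,0,0,0,0,1,0.8,-3.9,0,0,0,0,1,0.8,-3.9,0,0,0,0,1,0,0,0,0,0,0,1,0,0,0,0,0,0,1]

```text
time_s: 2.4
position: [441.5, -164.1, 214.7]
tool_rot: [0.99, -0.142, -0.0, 0.0]
force: [-0.4, -0.0, -0.2]
width: 0.997
gripper_force: 0.0
```

```bash
cat >> h.py <<'E'
def go(x,y,z,yaw=None):
    s=observe(); p=s["position"]; q=s["tool_rot"]; ps=np.degrees(2*np.arctan2(q[1],q[0]))
    if ps>90: ps-=360
    yaw=ps if yaw is None else yaw; a=np.radians(yaw); d=np.array([x,y,z])-p
    print("t",round(s["time_s"],2),"pos",p.round(1),"yaw",round(ps,1),"F",s["force"].round(2),"w",round(s["width"]*92,1),"gf",s["gripper_force"])
    print("rz",round(ps-yaw,2),"then cm",np.round([(d[0]*np.cos(a)+d[1]*np.sin(a))/10,(d[0]*np.sin(a)-d[1]*np.cos(a))/10,-d[2]/10],3))
E
python3 -c "
from h import *
im=optics.read_camera('side'); cv2.imwrite('pics/s2.png',cv2.resize(im[90:270,210:430],None,fx=3,fy=3,interpolation=2)[:,:,::-1])
go(441.5,-163,152,-16.5)"
```

```text
t 2.45 pos [ 441.3 -164.9  214.7] yaw -16.5 F [0.2  0.29 0.62] w 91.7 gf 0.0
rz 0.05 then cm [-0.029 -0.185  6.266]
```

View pics/s2.png

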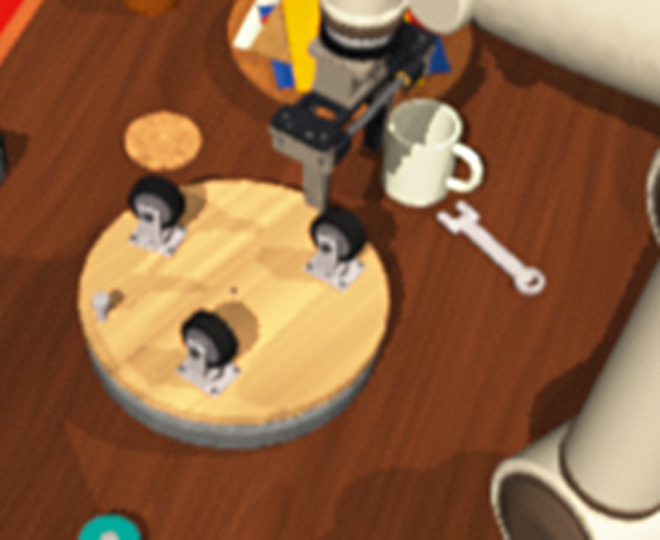

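The side picture shows the open fingers straddling the caster nearest the robot, whose wheel is at about (337,235) in the crop. I'll descend and close partway first.

Call:
jog_arm:
  targets: [0,-0.1,2.5,0,0,0,1,0,0,2.5,0,0,0,0.5,0,0,1.2,0,0,0,0,0,0,0,0,0,0,-0.3,0,0,0,0,0,0,-0.3,0,0,0,0,0,0,-0.3,0,0,0,0,0,0,-0.3,0,0,0,0,0,0,-0.3]
  force: 3

```text
time_s: 3.25
position: [442.1, -163.8, 153.4]
tool_rot: [0.99, -0.143, 0.001, 0.0]
force: [-0.8, -0.4, 0.1]
width: 0.415
gripper_force: 0.0
```

```bash
python3 -c "
from h import *
go(441.5,-163,152)
for n,p in (('C1',(630.9,-142.5)),('C2',(519,11.6)),('C3',(441.5,-162.5))):
  print(n,'side px',proj('side',(*p,132)).round(1),'top',proj('top',(*p,132)).round(1))
print([ (210+x/3,90+y/3) for x,y in ((158,205),(208,338),(337,235))])"
```

```text
t 3.25 pos [ 442.1 -163.8  153.4] yaw -16.5 F [-0.77 -0.4   0.07] w 38.2 gf 0.0
rz 0.0 then cm [-0.085 -0.06   0.141]
C1 side px [262.6 156.9] top [323.7 151.9]
C2 side px [279.4 202.6] top [267.9 191.1]
C3 side px [322.7 168.1] top [330.8 219.9]
[(262.6666666666667, 158.33333333333331), (279.3333333333333, 202.66666666666669), (322.3333333333333, 168.33333333333331)]
```

Call:
jog_arm:
  targets: [0,0,0,0,0,0,-0.45,0,0,0,0,0,0,-0.5,0,0,0,0,0,0,-0.55,0,0,0,0,0,0,-0.6,0,0,0,0,0,0,-0.6,0,0,0,0,0,0,-0.6]
  force: 3

```text
time_s: 3.85
position: [442.0, -163.0, 152.8]
tool_rot: [0.99, -0.143, 0.0, -0.0]
force: [1.4, 5.0, 3.8]
width: 0.24
gripper_force: 3.0
```

Call:
jog_arm:
  targets: [0,0.05,0,0,0,0,-0.6,0,0,0,0,0,0,-0.6,0,0,0,0,0,0,-0.6]

```text
time_s: 4.15
position: [441.9, -163.3, 152.8]
tool_rot: [0.99, -0.143, 0.0, -0.001]
force: [2.0, 5.4, 4.3]
width: 0.244
gripper_force: 3.0
```

```bash
python3 -c "
from h import *
go(441.5,-163,152)"
```

```text
t 4.15 pos [ 441.9 -163.3  152.8] yaw -16.5 F [1.97 5.41 4.28] w 22.5 gf 3.014950677752495
rz 0.0 then cm [-0.047 -0.021  0.078]
```

Call:
jog_arm:
  targets: [0,-0.05,0,0,0,0,-0.6,0,-0.05,0,0,0,0,-0.6,0,0,0,0,0,0,-0.6]

```text
time_s: 4.45
position: [442.0, -163.0, 152.8]
tool_rot: [0.99, -0.143, 0.0, -0.0]
force: [1.1, 3.4, 3.6]
width: 0.24
gripper_force: 3.0
```

```bash
python3 -c "
from h import *
go(441.5,-163,152)"
```

```text
t 4.45 pos [ 442.  -163.   152.8] yaw -16.5 F [1.11 3.4  3.58] w 22.1 gf 3.009531246498227
rz 0.0 then cm [-0.049  0.015  0.081]
```

Call:
jog_arm:
  targets: [0,-0.1,0,0,0,0,-0.6,0,0,0,0,0,0,-0.6,0,0,0,0,0,0,-0.6]

```text
time_s: 4.75
position: [442.1, -162.7, 152.8]
tool_rot: [0.99, -0.143, 0.0, 0.001]
force: [-0.2, 0.1, 3.3]
width: 0.241
gripper_force: 3.0
```

Call:
jog_arm:
  targets: [0,-0.1,0,0,0,0,-0.6,0,0,0,0,0,0,-0.6,0,0,0,0,0,0,-0.6]

```text
time_s: 5.05
position: [442.2, -162.3, 152.8]
tool_rot: [0.99, -0.143, -0.0, 0.001]
force: [-2.7, -4.1, 3.5]
width: 0.241
gripper_force: 3.0
```

That one resists at about 13 N/mm both ways, so it is sound. On to the left caster.

Call:
jog_arm:
  targets: [0,0.1,0,0,0,0,0,0,0,0,0,0,0,0,0,0,0,0,0,0,0,0,0,0,0,0,0,0,0,0,-2.2,0,0,0,0,0,0,-2.2,0,0,3.5,0,0.25,-3.8,0,0,0,0,0,0.25,-3.8,0,0,0,0,0,0.25,-3.8,0,0,0,0,0,0.25,-3.8,0,0,0,0,0,0.25,-3.8,0,0,0,0,0,0,0,0,0,0,0,0]

```text
time_s: 6.25
position: [519.4, 16.0, 196.4]
tool_rot: [0.985, -0.171, -0.0, -0.001]
force: [0.0, -0.2, -0.1]
width: 0.5
gripper_force: 0.0
```

```bash
python3 -c "
from h import *
go(519,11.6,152.5,-20)"
```

```text
t 6.25 pos [519.4  16.  196.4] yaw -19.7 F [ 0.05 -0.15 -0.06] w 46.0 gf 0.0
rz 0.31 then cm [0.109 0.425 4.385]
```

Call:
jog_arm:
  targets: [0,0,0,0,0,0,0,0,0,0,0,0,0,0]

```text
time_s: 6.45
position: [518.4, 11.6, 196.4]
tool_rot: [0.985, -0.174, -0.0, 0.0]
force: [0.5, -0.1, 0.8]
width: 0.5
gripper_force: 0.0
```

```bash
python3 -c "
from h import *
go(519,11.6,152.5,-20)"
```

```text
t 6.45 pos [518.4  11.6 196.4] yaw -20.0 F [ 0.52 -0.13  0.85] w 46.0 gf 0.0
rz -0.01 then cm [ 0.056 -0.025  4.388]
```

Call:
jog_arm:
  targets: [0.05,0,2.2,0,0,0,0,0,0,2.2,0,0,0,-0.2,0,0,0,0,0,0,-0.35,0,0,0,0,0,0,-0.45,0,0,0,0,0,0,-0.5,0,0,0,0,0,0,-0.55,0,0,0,0,0,0,-0.6,0,0,0,0,0,0,-0.6,0,0,0,0,0,0,-0.6]

```text
time_s: 7.35
position: [520.0, 11.6, 153.7]
tool_rot: [0.985, -0.173, 0.001, 0.0]
force: [0.3, -3.0, 4.4]
width: 0.239
gripper_force: 3.0
```

Call:
jog_arm:
  targets: [0,0.1,0,0,0,0,-0.6,0,0,0,0,0,0,-0.6,0,0,0,0,0,0,-0.6]

```text
time_s: 7.65
position: [519.2, 11.6, 152.8]
tool_rot: [0.985, -0.173, 0.0, -0.001]
force: [1.1, 1.0, 4.4]
width: 0.243
gripper_force: 3.0
```

Call:
jog_arm:
  targets: [0,0.1,0,0,0,0,-0.6,0,0,0,0,0,0,-0.6,0,0,0,0,0,0,-0.6]

```text
time_s: 7.95
position: [519.0, 11.4, 152.8]
tool_rot: [0.985, -0.173, 0.0, -0.001]
force: [2.2, 3.7, 4.9]
width: 0.242
gripper_force: 3.0
```

Call:
jog_arm:
  targets: [0,0,0,0,0,0,-0.6,0,0,0,0,0,0,-0.6]

```text
time_s: 8.15
position: [519.0, 11.4, 152.8]
tool_rot: [0.985, -0.173, 0.0, -0.001]
force: [2.7, 5.4, 4.8]
width: 0.24
gripper_force: 3.0
```

Stiff as well, so the far caster should be the worn one.

Call:
jog_arm:
  targets: [0,-0.2,0,0,0,0,0,0,0,0,0,0,0,0,0,0,0,0,0,0,0,0,0,-2.2,0,0,-8,0,0,0,-2.2,0,0,-8,0,2.44,2.92,0,0,0,0,0,2.44,2.92,0,0,0,0,0,2.44,2.92,0,0,0,0,0,2.44,2.92,0,0,0,0,0,2.44,2.92,0,0,0,0,0,0,0,0,0,0,0,0,0,0,0,0,0,0,0]

```text
time_s: 9.35
position: [630.3, -142.4, 195.5]
tool_rot: [0.999, -0.035, -0.001, -0.0]
force: [-0.6, 0.3, 0.5]
width: 0.497
gripper_force: 0.0
```

```bash
python3 -c "
from h import *
go(630.9,-142.5,152.5,-4)"
```

```text
t 9.35 pos [ 630.3 -142.4  195.5] yaw -4.0 F [-0.55  0.29  0.47] w 45.7 gf 0.0
rz -0.04 then cm [6.500e-02 4.000e-03 4.301e+00]
```

Call:
jog_arm:
  targets: [0.05,0,2.2,0,0,0,0,0,0,2.1,0,0,0,-0.2,0,0,0,0,0,0,-0.35,0,0,0,0,0,0,-0.45,0,0,0,0,0,0,-0.5,0,0,0,0,0,0,-0.55,0,0,0,0,0,0,-0.6,0,0,0,0,0,0,-0.6,0,0,0,0,0,0,-0.6]

```text
time_s: 10.25
position: [632.1, -142.2, 154.9]
tool_rot: [0.999, -0.035, 0.001, 0.0]
force: [-0.1, 0.7, 5.1]
width: 0.241
gripper_force: 3.1
```

Call:
jog_arm:
  targets: [0,0.1,0,0,0,0,-0.6,0,0.1,0,0,0,0,-0.6,0,0,0,0,0,0,-0.6]

```text
time_s: 10.55
position: [631.4, -144.1, 153.8]
tool_rot: [0.999, -0.035, 0.0, -0.0]
force: [1.1, 2.1, 4.7]
width: 0.243
gripper_force: 3.2
```

It moves freely: worn. Now rocking it to both stops, twice.

Call:
jog_arm:
  targets: [0,0.1,0,0,0,0,-0.6,0,0.1,0,0,0,0,-0.6,0,0.1,0,0,0,0,-0.6,0,0,0,0,0,0,-0.6,0,0,0,0,0,0,-0.6]

```text
time_s: 11.05
position: [631.1, -145.7, 153.6]
tool_rot: [0.999, -0.035, 0.0, -0.001]
force: [1.3, 5.9, 5.9]
width: 0.266
gripper_force: 3.4
```

```bash
python3 -c "
from h import *
go(630.9,-142.5,152.5,-4)"
```

```text
t 11.05 pos [ 631.1 -145.7  153.6] yaw -4.0 F [1.28 5.91 5.89] w 24.5 gf 3.3503323886543512
rz 0.05 then cm [-0.046 -0.32   0.11 ]
```

Call:
jog_arm:
  targets: [0,-0.1,0,0,0,0,-0.6,0,-0.1,0,0,0,0,-0.6,0,-0.1,0,0,0,0,-0.6,0,-0.1,0,0,0,0,-0.6,0,-0.1,0,0,0,0,-0.6,0,-0.1,0,0,0,0,-0.6,0,-0.1,0,0,0,0,-0.6,0,-0.1,0,0,0,0,-0.6,0,0,0,0,0,0,-0.6,0,0,0,0,0,0,-0.6]

```text
time_s: 12.05
position: [631.2, -139.2, 153.4]
tool_rot: [0.999, -0.035, -0.0, 0.0]
force: [-1.6, -3.0, 2.4]
width: 0.244
gripper_force: 3.1
```

Call:
jog_arm:
  targets: [0,-0.1,0,0,0,0,-0.6,0,0,0,0,0,0,-0.6,0,0,0,0,0,0,-0.6]

```text
time_s: 12.35
position: [631.6, -138.1, 153.7]
tool_rot: [0.999, -0.035, 0.0, 0.0]
force: [-1.8, -1.9, 2.8]
width: 0.244
gripper_force: 3.2
```

Call:
jog_arm:
  targets: [0,-0.1,0,0,0,0,-0.6,0,0,0,0,0,0,-0.6,0,0,0,0,0,0,-0.6]

```text
time_s: 12.65
position: [631.9, -137.4, 153.9]
tool_rot: [0.999, -0.035, 0.0, 0.0]
force: [-2.0, -4.5, 3.3]
width: 0.248
gripper_force: 3.2
```

Call:
jog_arm:
  targets: [0,-0.1,0,0,0,0,-0.6,0,0,0,0,0,0,-0.6,0,0,0,0,0,0,-0.6]

```text
time_s: 12.95
position: [631.9, -136.9, 153.9]
tool_rot: [0.999, -0.035, 0.0, 0.001]
force: [-2.0, -6.5, 3.4]
width: 0.261
gripper_force: 3.2
```

Stops at about y -145.7 and -136.9: about 8.8 mm of play. Now the second round.

Call:
jog_arm:
  targets: [0,0.1,0,0,0,0,-0.6,0,0.1,0,0,0,0,-0.6,0,0.1,0,0,0,0,-0.6,0,0.15,0,0,0,0,-0.6,0,0.15,0,0,0,0,-0.6,0,0.1,0,0,0,0,-0.6,0,0.1,0,0,0,0,-0.6,0,0.1,0,0,0,0,-0.6,0,0.1,0,0,0,0,-0.6,0,0.1,0,0,0,0,-0.6,0,0,0,0,0,0,-0.6,0,0,0,0,0,0,-0.6]

```text
time_s: 14.15
position: [631.0, -146.0, 153.6]
tool_rot: [0.999, -0.035, -0.0, -0.001]
force: [-0.3, 6.4, 3.7]
width: 0.273
gripper_force: 3.2
```

Call:
jog_arm:
  targets: [0,-0.1,0,0,0,0,-0.6,0,-0.1,0,0,0,0,-0.6,0,-0.1,0,0,0,0,-0.6,0,-0.15,0,0,0,0,-0.6,0,-0.15,0,0,0,0,-0.6,0,-0.1,0,0,0,0,-0.6,0,-0.1,0,0,0,0,-0.6,0,-0.1,0,0,0,0,-0.6,0,-0.1,0,0,0,0,-0.6,0,-0.1,0,0,0,0,-0.6,0,0,0,0,0,0,-0.6,0,0,0,0,0,0,-0.6]

```text
time_s: 15.35
position: [631.8, -137.2, 154.0]
tool_rot: [0.999, -0.035, 0.0, 0.001]
force: [-1.6, -5.7, 3.1]
width: 0.252
gripper_force: 3.2
```

Both ends reached twice. I'll release, leaving the wheel leaning toward +y, then rise and head for the spare.

Call:
jog_arm:
  targets: [0,0,0,0,0,0,-0.4,0,0,0,0,0,0,-0.1,0,0,0,0,0,0,0,0,0,0,0,0,0,0,0,0,0,0,0,0,0,0,0,-1,0,0,0,0,0,0,-2,0,0,8,0,0,0,-2,0,0,8,0,0,0,0,0,0,0,0]

```text
time_s: 16.25
position: [633.8, -136.9, 208.1]
tool_rot: [0.985, -0.174, 0.004, 0.001]
force: [0.6, -0.5, 0.8]
width: 0.499
gripper_force: 0.0
```

Call:
jog_arm:
  targets: [-2.1,-3.2,0,0,0,0,1,-2.1,-3.2,0,0,0,0,1,-2.1,-3.2,0,0,0,0,1,-2.1,-3.2,0,0,0,0,1,-2.1,-3.2,0,0,0,0,1,-2.1,-3.2,0,0,0,0,1,-2.1,-3.2,0,0,0,0,1,-2.1,-3.2,0,0,0,0,1,-2.1,-3.2,0,0,0,0,1,-2.1,-3.2,0,0,0,0,1,-2.1,-3.2,0,0,0,0,1,-2.1,-3.2,0,0,0,0,1]

```text
time_s: 17.45
position: [525.1, 312.3, 202.9]
tool_rot: [0.985, -0.171, -0.0, 0.0]
force: [0.3, -0.6, 0.2]
width: 0.997
gripper_force: 0.0
```

Call:
jog_arm:
  targets: [0,0,0,0,0,0,1,0,0,0,0,0,0,1]

```text
time_s: 17.65
position: [525.5, 311.2, 202.9]
tool_rot: [0.985, -0.171, -0.0, 0.0]
force: [-0.3, 0.5, 0.7]
width: 1.0
gripper_force: 0.0
```

```bash
python3 -c "
from h import *
go(531,311,60,-20)
for c,b in (('top',(slice(130,250),slice(130,370))),('side',(slice(125,345),slice(200,360)))):
  im=optics.read_camera(c); cv2.imwrite('pics/%s3.png'%c,im[:,:,::-1])
a=cv2.resize(cv2.imread('pics/top3.png')[130:250,300:370],None,fx=5,fy=5,interpolation=2)
b=cv2.resize(cv2.imread('pics/side3.png')[120:320,210:300],None,fx=3,fy=3,interpolation=2)
cv2.imwrite('pics/m3.png',cv2.hconcat([a,b]))"
```

```text
t 17.65 pos [525.5 311.2 202.9] yaw -19.7 F [-0.29  0.54  0.66] w 92.0 gf 0.0
rz 0.27 then cm [ 0.526 -0.17  14.289]
```

View pics/m3.png

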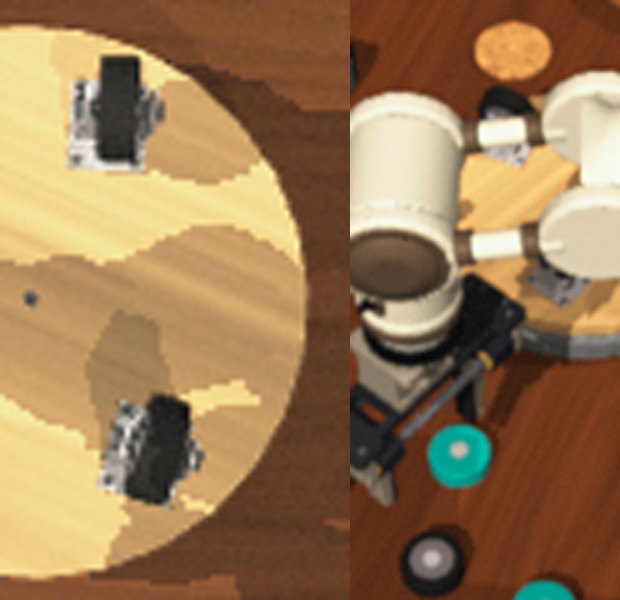

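The far caster's wheel sits slightly to the left of its earlier place (near (120,110) in the crop). The spare is where it was.

Call:
jog_arm:
  targets: [0.5,-0.1,4,0,0,0.3,1,0,0,4,0,0,0,1,0,0,4,0,0,0,1,0,0,4,0,0,0,1,0,0,1.3,0,0,0,1,0,0,0,0,0,0,1,0,0,0,0,0,0,1]

```text
time_s: 18.45
position: [532.8, 310.1, 32.6]
tool_rot: [0.984, -0.176, 0.001, -0.001]
force: [0.5, 0.1, -0.2]
width: 1.0
gripper_force: 0.0
```

```bash
python3 -c "
from h import *
go(531,311,6,-20)
im=optics.read_camera('side'); cv2.imwrite('pics/s4.png',cv2.resize(im[240:350,170:300],None,fx=5,fy=5,interpolation=2)[:,:,::-1])"
```

```text
t 18.45 pos [532.8 310.1  32.6] yaw -20.3 F [ 0.46  0.07 -0.21] w 92.0 gf 0.0
rz -0.3 then cm [-0.199 -0.025  2.663]
```

View pics/s4.png

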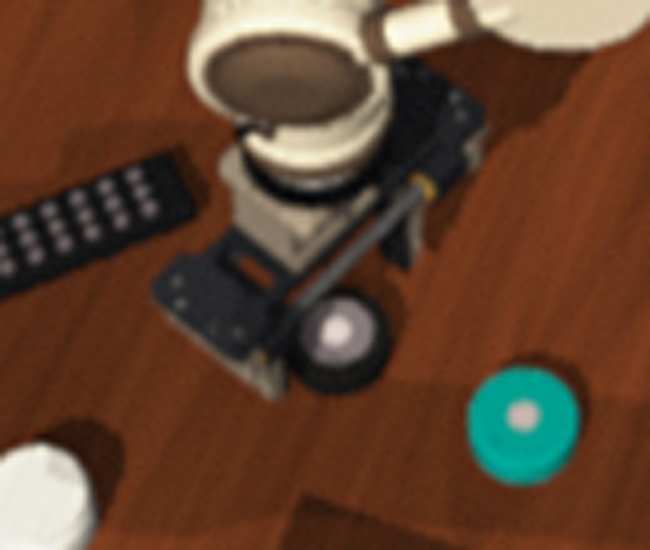

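The fingers straddle the black spare, hub at (337,330), with the tips' midpoint on it. Descending and gripping.

Call:
jog_arm:
  targets: [-0.1,0,1.3,0,0,0,1,0,0,1.3,0,0,0,1,0,0,0,0,0,0,0.6,0,0,0,0,0,0,0.3,0,0,0,0,0,0,0.2,0,0,0,0,0,0,0.1,0,0,0,0,0,0,0.1,0,0,0,0,0,0,0.1]
  force: 12

```text
time_s: 19.3
position: [530.6, 310.7, 5.1]
tool_rot: [0.984, -0.176, 0.0, -0.0]
force: [0.9, 0.2, 0.5]
width: 0.649
gripper_force: 12.0
```

Call:
jog_arm:
  targets: [0,0,-1,0,0,0,0.1,0,0,-2,0,0,0,0.1,0,0,0,0,0,0,0.1]

```text
time_s: 19.6
position: [532.4, 311.3, 37.8]
tool_rot: [0.984, -0.176, 0.002, -0.001]
force: [1.1, 0.0, -0.8]
width: 0.653
gripper_force: 12.0
```

```bash
python3 -c "
from h import *
go(561.5,-112,200,-20)"
```

```text
t 19.6 pos [532.4 311.3  37.8] yaw -20.3 F [ 1.08  0.03 -0.76] w 60.1 gf 11.99980080127716
rz -0.27 then cm [ 17.213  38.779 -16.216]
```

Call:
jog_arm:
  targets: [0,0,-4,0,0,0,0.1,0,0,-4,0,0,0,0.1,0,0,-4,0,0,0,0.1,0,0,-4.2,0,0,0,0.1,0,0,0,0,0,0,0.1]

```text
time_s: 20.1
position: [533.9, 311.8, 204.0]
tool_rot: [0.984, -0.176, 0.006, -0.003]
force: [0.6, 0.3, 0.4]
width: 0.644
gripper_force: 12.0
```

Call:
jog_arm:
  targets: [1.4,3.2,0,0,0,0,0.1,1.4,3.2,0,0,0,0,0.1,1.4,3.2,0,0,0,0,0.1,1.4,3.2,0,0,0,0,0.1,1.4,3.2,0,0,0,0,0.1,1.4,3.2,0,0,0,0,0.1,1.4,3.2,0,0,0,0,0.1,1.4,3.2,0,0,0,0,0.1,1.4,3.2,0,0,0,0,0.1,1.4,3.2,0,0,0,0,0.1,1.4,3.2,0,0,0,0,0.1,1.4,3.2,0,0,0,0,0.1]

```text
time_s: 21.3
position: [554.0, -109.1, 195.2]
tool_rot: [0.984, -0.176, -0.001, -0.0]
force: [0.7, -1.0, -0.7]
width: 0.647
gripper_force: 12.0
```

Call:
jog_arm:
  targets: [0,0,0,0,0,0,0.1,0,0,0,0,0,0,0.1,0,0,0,0,0,0,0.1]

```text
time_s: 21.6
position: [554.3, -106.9, 195.8]
tool_rot: [0.984, -0.176, -0.001, -0.0]
force: [0.1, -0.3, -1.6]
width: 0.649
gripper_force: 12.0
```

```bash
python3 -c "
from h import *
go(561.5,-112,110,-20)"
```

```text
t 21.6 pos [ 554.3 -106.9  195.8] yaw -20.2 F [ 0.11 -0.28 -1.64] w 59.7 gf 11.99985757470131
rz -0.23 then cm [0.855 0.234 8.576]
```

Call:
jog_arm:
  targets: [0.85,0.23,0,0,0,0,0.1,0,0,3,0,0,0,0.1,0,0,3,0,0,0,0.1,0,0,2,0,0,0,0.1,0,0,1,0,0,0,0.1,0,0,0,0,0,0,0.1,0,0,0,0,0,0,0.1]

```text
time_s: 22.3
position: [562.8, -113.1, 107.7]
tool_rot: [0.984, -0.176, 0.001, 0.0]
force: [-0.3, 0.4, -1.2]
width: 0.648
gripper_force: 12.0
```

```bash
python3 -c "
from h import *
go(561.5,-112,86,-20)
im=optics.read_camera('side'); cv2.imwrite('pics/s5.png',cv2.resize(im[110:250,220:350],None,fx=4,fy=4,interpolation=2)[:,:,::-1])"
```

```text
t 22.3 pos [ 562.8 -113.1  107.7] yaw -20.2 F [-0.27  0.39 -1.19] w 59.7 gf 11.9998499751091
rz -0.24 then cm [-0.16  -0.06   2.168]
```

View pics/s5.png

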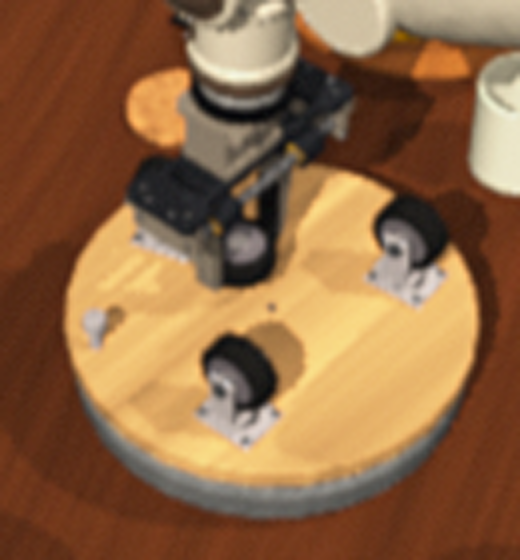

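The spare hangs between the fingers just above the board, clear of the caster plates. Lowering it slowly.

Call:
jog_arm:
  targets: [-0.1,0,0.6,0,0,0,0.1,0,0,0.5,0,0,0,0.1,0,0,0.4,0,0,0,0.1,0,0,0.2,0,0,0,0.1,0,0,0.1,0,0,0,0.1,0,0,0.1,0,0,0,0.1,0,0,0,0,0,0,0.1,0,0,0,0,0,0,0.1]

```text
time_s: 23.15
position: [561.0, -112.7, 87.7]
tool_rot: [0.984, -0.176, 0.0, 0.0]
force: [0.4, -1.0, -0.5]
width: 0.652
gripper_force: 12.0
```

Call:
jog_arm:
  targets: [0,0,0.1,0,0,0,0.1,0,0,0,0,0,0,0.1,0,0,0,0,0,0,0.1]

```text
time_s: 23.45
position: [560.9, -112.7, 86.6]
tool_rot: [0.984, -0.176, 0.0, -0.0]
force: [-0.2, -1.2, -0.9]
width: 0.649
gripper_force: 12.0
```

Call:
jog_arm:
  targets: [0,0,0.1,0,0,0,0.1,0,0,0,0,0,0,0.1,0,0,0,0,0,0,0.1]

```text
time_s: 23.75
position: [560.9, -112.7, 85.5]
tool_rot: [0.984, -0.176, -0.0, -0.0]
force: [0.5, -0.6, -2.0]
width: 0.651
gripper_force: 12.0
```

Call:
jog_arm:
  targets: [0,0,0.05,0,0,0,0.1,0,0,0,0,0,0,0.1,0,0,0,0,0,0,0.1]

```text
time_s: 24.05
position: [561.0, -112.7, 85.1]
tool_rot: [0.984, -0.176, 0.0, 0.0]
force: [-0.1, -0.2, -1.5]
width: 0.648
gripper_force: 12.0
```

Call:
jog_arm:
  targets: [0,0,0.05,0,0,0,0.1,0,0,0,0,0,0,0.1,0,0,0,0,0,0,0.1]

```text
time_s: 24.35
position: [561.0, -112.7, 85.1]
tool_rot: [0.984, -0.176, 0.0, 0.0]
force: [-2.3, -0.1, 3.7]
width: 0.65
gripper_force: 12.0
```

Call:
jog_arm:
  targets: [0,0,0.05,0,0,0,0.1,0,0,0,0,0,0,0.1,0,0,0,0,0,0,0.1]

```text
time_s: 24.65
position: [561.0, -112.7, 85.0]
tool_rot: [0.984, -0.176, -0.0, 0.0]
force: [-2.8, 1.5, 7.2]
width: 0.648
gripper_force: 12.0
```

Resting on the board. Releasing gently and retreating straight up.

Call:
jog_arm:
  targets: [0,0,-0.05,0,0,0,0.32,0,0,0,0,0,0,0.4,0,0,0,0,0,0,0.6,0,0,0,0,0,0,0.6,0,0,0,0,0,0,0.6,0,0,-1,0,0,0,0.6,0,0,-3,0,0,0,0.6,0,0,-4,0,0,0,0.6,0,0,-4,0,0,0,0.6,-3,-1,-2,0,0,0,0.6,-4,-2,0,0,0,0,0.6,-4,-2,0,0,0,0,0.6]

```text
time_s: 25.85
position: [474.8, -27.3, 226.4]
tool_rot: [0.984, -0.177, 0.002, 0.0]
force: [-0.2, 0.6, 0.4]
width: 0.796
gripper_force: 0.0
```

Call:
jog_arm:
  targets: [-4,-3,0,0,0,0,0.6,-4,-3,0,0,0,0,0.6,-3,-4,0,0,0,0,0.6,-2,-4,0,0,0,0,0.6,0,-4,0,0,0,0,0.6,0,0,0,0,0,0,0.6,0,0,0,0,0,0,0.6]

```text
time_s: 26.55
position: [415.4, 186.7, 225.1]
tool_rot: [0.985, -0.175, 0.0, 0.0]
force: [-0.2, -0.7, -0.1]
width: 0.796
gripper_force: 0.0
```

```bash
python3 -c "
from h import *
go(561.5,-112,86,-20)
a=optics.read_camera('top')[120:260,240:370]; b=optics.read_camera('side')[110:250,220:350]
cv2.imwrite('pics/m6.png',cv2.resize(cv2.hconcat([a,b]),None,fx=3,fy=3,interpolation=2)[:,:,::-1])"
```

```text
t 26.55 pos [415.4 186.7 225.1] yaw -20.2 F [-0.17 -0.65 -0.1 ] w 73.3 gf 0.0
rz -0.16 then cm [23.945 23.07  13.91 ]
```

View pics/m6.png

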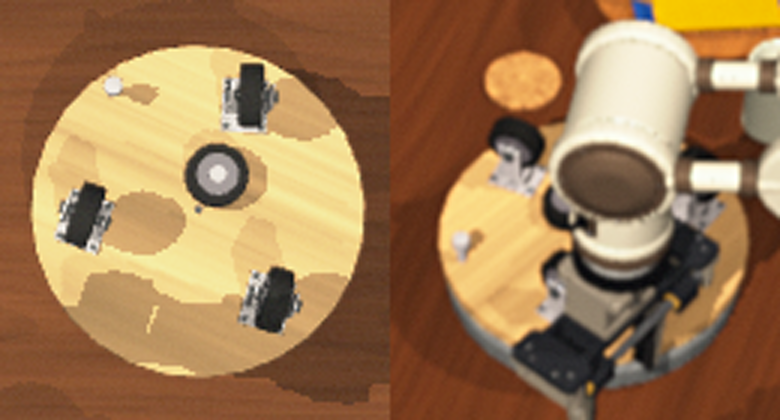

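The spare lies flat near (217,175) beside the far caster, and the bolt and the other casters are in place. Next, a check of the lean by comparing with the first picture.

```bash
python3 -c "
from h import *
n=optics.read_camera('top')[:,:,::-1]; o=cv2.imread('pics/top0.png')
for nm,(r0,r1,c0,c1) in dict(C1=(140,166,312,336),C2=(178,206,256,280),C3=(206,234,318,342)).items():
  for im in (o,n):
    m=im[r0:r1,c0:c1].max(2)<75; y,x=np.nonzero(m); print(nm,m.sum(),(x.mean()+c0).round(2),(y.mean()+r0).round(2),end=' | ')
  print()
print(back('top',240+217/3,120+174/3,102).round(1))"
```

```text
C1 179 324.01 151.83 | C1 154 323.43 151.41 | 
C2 166 268.13 191.13 | C2 160 267.98 191.14 | 
C3 186 331.68 219.68 | C3 194 331.46 219.9 | 
[ 561.5 -114.2  102. ]
```

```bash
python3 -c "
from h import *
n=optics.read_camera('top')[:,:,::-1].copy(); o=cv2.imread('pics/top0.png')
# subpixel right edge of tread in clean rows at the wheel's far end (no nuts behind)
for r in (143,144,145,146,147,157,158,159,160,161):
  print(r, o[r,316:334].max(1).tolist(),'\n   ', n[r,316:334].max(1).tolist())
for y in (-4,0,4): print(y,proj('top',(631,-141.3+y-11,162)).round(2),proj('top',(631,-141.3+y+11,162)).round(2))"
```

```text
143 [241, 241, 240, 218, 74, 46, 45, 45, 47, 44, 40, 42, 51, 239, 240, 241, 241, 241] 
    [242, 242, 242, 242, 90, 46, 45, 46, 45, 46, 46, 41, 218, 245, 245, 245, 245, 244]
144 [240, 240, 240, 213, 79, 48, 47, 45, 44, 43, 45, 46, 46, 238, 240, 241, 240, 240] 
    [240, 242, 242, 219, 76, 50, 47, 46, 50, 48, 41, 42, 217, 245, 245, 245, 245, 245]
145 [208, 238, 239, 137, 92, 50, 53, 51, 50, 46, 42, 47, 44, 206, 239, 240, 240, 240] 
    [214, 241, 241, 217, 77, 51, 52, 53, 49, 52, 49, 43, 225, 245, 245, 245, 245, 245]
146 [138, 191, 226, 129, 97, 47, 52, 50, 50, 50, 49, 53, 47, 164, 240, 241, 240, 187] 
    [142, 196, 229, 195, 75, 51, 54, 52, 54, 53, 51, 39, 185, 231, 245, 245, 245, 221]
147 [79, 234, 220, 108, 89, 57, 53, 54, 50, 50, 50, 49, 48, 116, 240, 174, 182, 178] 
    [88, 237, 223, 181, 74, 55, 53, 55, 51, 52, 52, 57, 129, 206, 245, 233, 220, 215]
157 [146, 150, 115, 98, 50, 42, 41, 42, 46, 39, 37, 45, 70, 127, 170, 175, 177, 172] 
    [177, 178, 156, 76, 51, 53, 54, 53, 50, 50, 47, 118, 89, 161, 213, 213, 212, 212]
158 [216, 213, 137, 69, 45, 39, 42, 44, 42, 44, 39, 35, 95, 166, 175, 172, 174, 175] 
    [235, 235, 233, 115, 56, 52, 49, 51, 49, 46, 47, 115, 156, 208, 213, 214, 213, 211]
159 [197, 218, 111, 48, 46, 41, 37, 38, 40, 43, 37, 64, 127, 169, 172, 173, 170, 174] 
    [223, 237, 207, 81, 54, 47, 47, 48, 50, 47, 43, 122, 162, 209, 213, 210, 213, 213]
160 [218, 219, 135, 51, 37, 35, 36, 33, 34, 42, 40, 59, 171, 169, 171, 172, 171, 172] 
    [236, 236, 235, 115, 48, 41, 44, 44, 45, 42, 39, 132, 203, 206, 211, 211, 213, 213]
161 [159, 216, 216, 69, 34, 35, 35, 26, 35, 36, 37, 88, 152, 167, 166, 168, 169, 172] 
    [186, 234, 236, 153, 54, 40, 44, 41, 43, 37, 40, 145, 187, 206, 205, 206, 206, 211]
-4 [330.17 149.78] [322.1  149.66]
0 [328.7  149.76] [320.64 149.64]
4 [327.24 149.74] [319.17 149.62]
```

The right edge of the tread has moved left by about 1 px near the hub line, which matches a lean toward +y at the stop. Handing in.

```bash
python3 -c "
from rig import order
print(order.sign_off())"
```

```text
the job is handed in; nothing more can be done
None
```

The worn caster is the one farthest from the robot: I rocked it to both stops twice and left it leaning over, then laid the spare wheel flat on the board about 75 mm from it and handed the job in; no verdict came back, and the final lean was checked only in the camera pictures.

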